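# Lock the sprung tension wheel of a gift-wrap stand

### The job

Take the red-handled locking pin from its wooden rest, put it through the brass-ringed hole of the gift-wrap stand's green tension wheel and use it to wind the wheel anticlockwise against its spring, keeping light pressure on the pin as it slides over the hidden track, until you feel it drop into the locking slot somewhere under the yellow mark. Push it fully home so that it stands upright and alone holds the wheel wound, then let go. Be gentle: never force the pin, and leave the candle, the honey jar and the dish where they are.

Things in the scene. Friction and masses are not known exactly. Their poses are not given: they have to be found in the camera images.
- stand: Gift-wrap stand, fixed: wooden board 320 x 270 x 8 mm (x -100 to +220, y -135 to +135 mm from its origin, which lies on the counter under the wheel's upright axis), z up. A white drum (outer radius 86 mm, rim 40 mm above the counter) surrounds the wheel. At x = +165 mm a brown paper roll lies along y, its top 99 mm high. A yellow mark on the drum's rim spans pin-hole wheel angles 0.70 to 1.25 rad.
- wheel_axis (a point): point on the wheel's upright axis level with its upper face, 43 mm above the counter; axes as the stand's. Under the wheel, hidden by it, is a flat fixed track, its surface 32 mm above the counter, with one locking slot: 18 mm radially, 12.5 mm along the turning direction, 24 mm deep, centred under the pin hole at one unknown wheel angle between 0.75 and 1.20 rad, different each time.
- wheel (a joint): angle of the green tension wheel, rad: 0 at rest, growing anticlockwise seen from above, end stop 1.5. Disc of radius 76 mm, 8 mm thick, upper face 43 mm above the counter; hub cap 36 mm wide, 6 mm high. A spring drives it back to 0 with about 1.5 N at the pin hole at rest, 4.5 N at 1.25 rad: it stays wound only while something holds it.
- pin_hole (a point): centre, at the wheel's upper face, of the round through hole (14 mm across, ringed in brass, 50 mm from the axis) in the green wheel; it turns with the wheel, z up. At rest it lies, seen from the axis, in the direction 2.45 rad anticlockwise of the stand's x axis.
- pin: locking pin, 70 g, upright in its rest; origin at the tip of its steel shank, z towards the handle. Shank 10 mm across, 28 mm long, tip chamfered 2 mm; shoulder disc 22 mm across, 28 to 33 mm above the tip; red square grip 16 x 16 mm, 40 to 72 mm above the tip, faces square to the pin's x and y. With its tip on the track the shoulder is 17 mm above the wheel; in the slot it sinks onto the wheel.
- pin_shoulder (a point): centre of the underside of the pin's shoulder disc, 28 mm above the tip on the pin's axis; touches the wheel's upper face when the pin is fully home
- rest: dark wooden rest block, fixed, 70 x 70 x 45 mm, origin at the centre of its underside; a 12.5 mm hole in the middle of its top, 35 mm deep, holds the pin's shank, the shoulder lying on the block's top
- candle: white candle jar with a wooden lid, 76 mm wide and 90 mm high, origin at the centre of its underside; must be left alone
- honey: amber honey jar with a brass lid, 52 mm wide and 62 mm high, origin at the centre of its underside; must be left alone
- dish: blue dish, 90 mm wide and 35 mm high, origin at the centre of its underside; must be left alone
Not all that is in view belongs to the job. Of the things that look like the pin, the smallest one is meant.

How it is judged:
By the outcome, as a careful person would: the job done as asked, in the order asked, and still so for the second after the job is handed in, with the robot touching nothing.
It also fails if it takes over 59 s, if anything falls off the work surface, if the arm or the gripper's body presses on something with over 40 N, if the wrist force passes 120 N, or if a joint passes its speed limit or range.

### The arm

A 6-joint arm with a two-finger parallel gripper is mounted at the origin on the work surface. World frame = base frame: x ahead of the robot, y to its left, z up, the work surface at z = 0. Lengths are in m, angles in rad, forces in N, time in s.
With the tool pointing down it reaches from about 0.35 to 0.975 m from the base axis. Payload 4.9 kg.
Tool frame: the origin (TCP) lies midway between the tips of the shut fingers; the grasp point (between the pads) lies 19 mm behind it; z points along the fingers, y is the line along which they close (so a half turn about z gives the same grasp; the last joint's range is limited). The gripper opens to 85 mm and grips with 20 to 120 N. Pads are 22 mm wide; open, the fingers measure 114 mm over their backs; the gripper's body (76 mm by 85 mm) begins 54 mm behind the grasp point. The pads swing forward as they close: fully open they stand 13 mm farther back than shut.
Start: joints at [-1.233, 0.053, 1.613, -0, 1.476, -0.119], TCP at [0.276, -0.561, 0.231] pointing down, gripper open.
Joint ranges: [-3.01, 3.01], [-1.01, 2.22], [0.06, 2.58], [-1.02, 4.17], [0.09, 2.62], [-3.14, 3.14]. Speed limits (rad/s): [2.57, 2.57, 3.14, 3.14, 3.14, 3.14].

### API

Orientations are given as a unit quaternion [w, x, y, z].
In Python, from plant import * gives the robot as it stands.
- The arm moves only by the tool jog_arm, never from a script. Its argument "targets" is a list of rows, each a list of 3 entries, a list of its own where there are three numbers: the shift along the tool's x, y, z in units of 25 mm (1.0 is 25 mm), then the turn, a rotation vector about the tool's x, y, z in units of 8 degrees (1.0 is 8 degrees), then the opening in per cent of the stroke, from 0 (shut) to 100 (fully open). A call has 1 to 8 rows; each row is the pose to reach, as a shift and turn from the pose commanded when the call began, along the tool's axes at that moment; what a row does not reach only later rows make up. A row lasts 1/8 s, in which the tool goes at most 62.5 mm and 10.7 degrees, less where a joint would pass 70% of its speed; a pose out of reach is approached as far as the arm can. A call with a gripper value outside its range is refused whole. The fingers move at their own pace and stop on an object; the grip force is fixed at half the most. Time passes only in rows, so rows that repeat a pose let the fingers close. It gives the time, the measured TCP pose, the force, the opening and the grip force at its end, in the units of the state.
- state(): the state, without advancing time (a new reading comes with each control period).
- grab_frame(name): name is "scene" or "side" or "wrist"; returns (picture, depth): 384x512x3 uint8, red, green, blue; 384x512 float32, m along the optical axis (not along the pixel's ray), 0 where there is no reading.
- camera_params(name): a dict with "fovy" (degrees; the focal length in pixels is half the picture's height over the tangent of half this angle, whatever the lens; pixels are square), "cx", "cy" (the principal point, pixels), "rvec" (rotation vector, rad) and "tvec" (3), from world to camera coordinates, as OpenCV has them; the wrist camera has in their place "hand_eye" (4x4, takes a point from camera to tool coordinates, whose origin is the TCP and whose axes are the flange's). Camera axes: x right, y down, z forward; pixel columns grow to the right and rows downward; lengths in m; the calibration is good to about 2 mm. The wrist camera is an equidistant fisheye: a pixel r from the principal point sees the ray r / f radians off the axis. A picture is of the moment at which its call begins: read the wrist's pose just before it. camera_params takes no time and is no camera call.
- job_done(): hands the job in; it is judged then, once.
The state is a dict: "time": time; "joint_pos": joint angles; "joint_vel": joint speeds; "joint_efforts": joint torques, N m; "tool_pos": TCP position; "tool_rot": TCP orientation; "contact_force": force on the tool from outside, world axes, zero at the start; "ft_torque": the same for the moment, N m; "gripper_width": opening from 0.0 (shut) to 1.0 (fully open); "grasp_force": force on a finger pad.
Only numpy, scipy, OpenCV 4.12 (cv2) and the standard library are available. Lean on these libraries where they do the work, as an engineer would, in place of code of your own. Each camera call takes 0.05 s, during which the arm holds its last target. There are 200 camera calls.

## Working session

There is one attempt and no reset: what is moved stays moved. The work goes in short steps, Python scripts to look and compute and a tool call to move; the robot and the scene stay as the last step left them, time stands still between calls to the robot, and variables do not carry over. Pictures are saved under pics/ and viewed, at most 10 in all, crops included, and the job is handed in when it is done.

Besides the shell and the picture viewer there is one more tool, called after "Call:" as name(argument=value, ...), one argument or row to a line, values as JSON. jog_arm: Moves the arm, as the interface text tells. Its arguments: {"type":"object","properties":{"targets":{"type":"array"}},"required":["targets"]}

```bash
mkdir -p pics; ls; cat > h.py <<'E'
from plant import *
import numpy as np, cv2
from scipy.spatial.transform import Rotation as R
def save(n,img): cv2.imwrite('pics/'+n,cv2.cvtColor(img,cv2.COLOR_RGB2BGR))
def cam(name):
    p=camera_params(name); f=192/np.tan(np.radians(p['fovy'])/2); return p,f
def pt(name,uv,depth):  # fixed camera pixel+depth -> world
    p,f=cam(name); Rm=cv2.Rodrigues(np.array(p['rvec'],float))[0]
    c=np.array([(uv[0]-p['cx'])/f,(uv[1]-p['cy'])/f,1])*depth
    return Rm.T@(c-np.array(p['tvec']))
def plane(name,uv,z):
    p,f=cam(name); Rm=cv2.Rodrigues(np.array(p['rvec'],float))[0]
    o=-Rm.T@np.array(p['tvec']); d=Rm.T@np.array([(uv[0]-p['cx'])/f,(uv[1]-p['cy'])/f,1])
    return o+d*(z-o[2])/d[2]
def wplane(uv,z,s):
    p,f=cam('wrist'); d=np.array([uv[0]-p['cx'],uv[1]-p['cy']]); r=np.hypot(*d); t=r/f
    c=np.r_[d/max(r,1e-9)*np.sin(t),np.cos(t)]
    H=np.array(p['hand_eye']); q=s['tool_rot']; Rt=R.from_quat([q[1],q[2],q[3],q[0]]).as_matrix()
    o=Rt@H[:3,3]+s['tool_pos']; d=Rt@H[:3,:3]@c
    return o+d*(z-o[2])/d[2]
E
python3 - <<'E'
from h import *
print(state())
a,da=grab_frame('scene'); b,db=grab_frame('side')
np.savez('f0.npz',a=a,da=da,b=b,db=db)
save('scene0.png',a); save('side0.png',b)
print(camera_params('scene'),camera_params('wrist'))
E
```

```text
pics
{'time': 0.0, 'joint_pos': array([-1.23299144e+00,  5.33295677e-02,  1.61427905e+00,  2.13926733e-05,
        1.47600500e+00, -1.19018748e-01]), 'joint_vel': array([ 7.26935506e-04,  1.71296522e-03,  1.24837875e-03, -8.11034427e-04,
        9.35523682e-05, -1.18340894e-04]), 'joint_efforts': array([ 1.39732951e-03, -3.93679655e+01, -3.70176530e+01, -2.54661904e-05,
        7.12899680e-03,  6.93886079e-06]), 'tool_pos': array([ 0.27547657, -0.56032731,  0.23008887]), 'tool_rot': array([-1.00560507e-03,  9.74026971e-01,  2.26429765e-01, -9.97358301e-05]), 'contact_force': array([ 0.40119038, -0.39605839,  0.2934845 ]), 'ft_torque': array([-0.03625317,  0.001453  ,  0.01516079]), 'grasp_force': 0.0, 'gripper_width': 0.9970911611140459}
{'fovy': 48.47600312198713, 'cx': 258.37505324583077, 'cy': 199.70052321961424, 'rvec': array([ 1.35258122,  2.28591101, -0.8323154 ]), 'tvec': array([ 0.2150584 , -0.29374472,  1.62266844])} {'fovy': 65.70646984690485, 'cx': 258.25541355892994, 'cy': 188.3443018328413, 'hand_eye': array([[-3.29826960e-05, -9.59123534e-01, -2.82987713e-01,
         7.01257429e-02],
       [ 9.99999998e-01, -4.66012067e-05,  4.13926738e-05,
        -1.75575923e-04],
       [-5.28882565e-05, -2.82987711e-01,  9.59123534e-01,
        -1.42343574e-01],
       [ 0.00000000e+00,  0.00000000e+00,  0.00000000e+00,
         1.00000000e+00]])}
```

View pics/scene0.png

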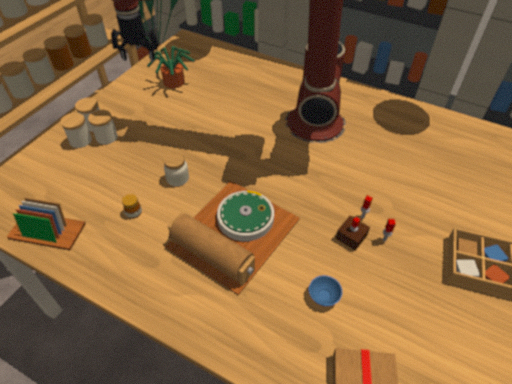

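View pics/side0.png

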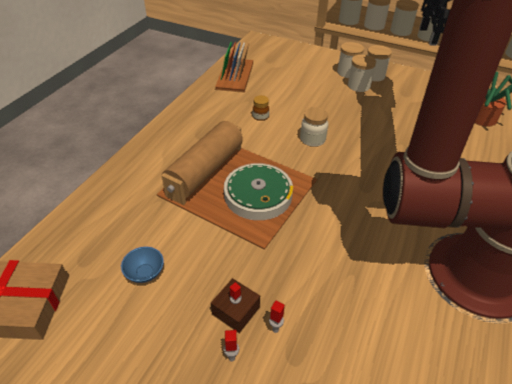

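The scene view shows the stand's green wheel at about (245,215), with the hole at (263,209). The rest and its pin are at (353,230), with two decoys beside it at (366,205) and (389,228). In the side view the wheel is at (259,190), the hole at (265,198) and the rest at (236,303).

```bash
python3 - <<'E'
from h import *
z=np.load('f0.npz')
roi={'scene':(z['a'],z['da'],[150,170,280,460]),'side':(z['b'],z['db'],[150,130,384,330])}
for n,(im,d,(r0,c0,r1,c1)) in roi.items():
    hsv=cv2.cvtColor(im,cv2.COLOR_RGB2HSV); m0=np.zeros(im.shape[:2],np.uint8); m0[r0:r1,c0:c1]=255
    red=(((hsv[...,0]<6)|(hsv[...,0]>174))&(hsv[...,1]>190)&(hsv[...,2]>120)).astype(np.uint8)*(m0>0)
    k,l,s,c=cv2.connectedComponentsWithStats(red)
    for i in range(1,k):
        if s[i,4]>15:
            P=np.array([pt(n,(u,v),d[v,u]) for v,u in np.argwhere(l==i)]); print(n,'red',c[i].round(1),s[i],np.median(P,0).round(3),P[:,2].max().round(3))
    g=((hsv[...,0]>60)&(hsv[...,0]<95)&(hsv[...,1]>100)).astype(np.uint8)*(m0>0)
    cs=max(cv2.findContours(g.astype(np.uint8),0,1)[0],key=cv2.contourArea)
    e=cv2.fitEllipse(cs); W=np.array([plane(n,p[0],.043)[:2] for p in cs],np.float32)
    print(n,'green',e,cv2.minEnclosingCircle(W), W.mean(0))
    dk=((im.max(2)<90)&(hsv[...,1]>80)).astype(np.uint8)*(m0>0)
    k,l,s,c=cv2.connectedComponentsWithStats(dk.astype(np.uint8))
    for i in range(1,k):
        if s[i,4]>200:
            P=np.array([pt(n,(u,v),d[v,u]) for v,u in np.argwhere(l==i)]); T=P[(P[:,2]>.040)&(P[:,2]<.05)]
            print(n,'dark',c[i],s[i],len(T)); 
            if len(T)>20: print(cv2.minAreaRect(T[:,:2].astype(np.float32)),T[:,2].mean())
print(plane('scene',(263,209),.043),plane('side',(265,198),.043))
c1=cv2.resize(z['a'][175:255,200:420],None,fx=3.6,fy=3.6,interpolation=2);c2=cv2.resize(z['b'][270:360,180:400],None,fx=3.6,fy=3.6,interpolation=2)
save('crop0.png',np.vstack([c1,c2[:,:c1.shape[1]]])[:600])
E
```

```text
scene red [368.1 198.8] [366 196   6   6  24] [0.352 0.314 0.093] 1.048
scene red [356.2 219.5] [353 217   7   6  28] [0.438 0.31  0.09 ] 0.093
scene red [391.  221.7] [388 219   7   6  33] [0.402 0.399 0.093] 0.095
scene green ((245.5200958251953, 211.9095458984375), (34.423561096191406, 45.08708953857422), 86.67863464355469) ((0.5348796248435974, 0.0019776697736233473), 0.07270451635122299) [0.54077977 0.00403076]
scene dark [233.75663717 176.67256637] [223 166  27  20 226] 0
scene dark [349.59099804 236.6183953 ] [335 222  33  28 511] 244
((0.4445398449897766, 0.3094547688961029), (0.06753775477409363, 0.05774533748626709), 80.25137329101562) 0.04494538411113073
scene dark [199.45984704 260.62810707] [ 170  234   71   46 1046] 51
((0.7372124195098877, -0.018545590341091156), (0.2353709489107132, 0.012685180641710758), 86.17057800292969) 0.04643552834810128
scene dark [448.26086957 259.7826087 ] [443 234  10  46 230] 1
side red [234.6 286.9] [230 282  11  10  67] [0.439 0.313 0.089] 0.092
side red [277.4 306.6] [271 301  13  12 107] [0.348 0.317 0.093] 0.095
side red [230.2 336.2] [225 330  12  15 135] [0.399 0.405 0.093] 0.096
side green ((258.20477294921875, 186.7123260498047), (39.773441314697266, 54.93883514404297), 93.54862213134766) ((0.5334583520889282, 0.005745233036577702), 0.07392348349094391) [0.53212774 0.01238658]Traceback (most recent call last):
  File "<stdin>", line 19, in <module>
  File "h.py", line 8, in pt
    p,f=cam(name); Rm=cv2.Rodrigues(np.array(p['rvec'],float))[0]
        ~~~^^^^^^
  File "h.py", line 6, in cam
    p=camera_params(name); f=192/np.tan(np.radians(p['fovy'])/2); return p,f
ValueError: time passes only in moves, steps and waits
```

```bash
python3 - <<'E'
s=open('h.py').read()
s=s.replace("    p=camera_params(name); f","    p=CP.setdefault(name,None) or CP.__setitem__(name,camera_params(name)) or CP[name]; f").replace("def save","CP={}\ndef save",1)
open('h.py','w').write(s)
E
python3 - <<'E'
from h import *
z=np.load('f0.npz')
print(plane('scene',(263,209),.043),plane('side',(265,198),.043))
for n,im,d in (('scene',z['a'],z['da']),('side',z['b'],z['db'])):
    # board: orange-brown plane z~8mm, paper roll: z>.06
    v,u=np.mgrid[0:384:2,0:512:2]; P=np.array([pt(n,(x,y),d[y,x]) for x,y in zip(u.ravel(),v.ravel())])
    near=(np.abs(P[:,0]-.6)<.25)&(np.abs(P[:,1])<.2)
    T=P[near&(P[:,2]>.088)&(P[:,2]<.103)&(P[:,0]>.6)][:,:2].astype(np.float32)
    print(n,'roll',len(T),cv2.minAreaRect(T),cv2.fitLine(T,2,0,.01,.01).ravel())
    near=(np.abs(P[:,0]-.53)<.2)&(np.abs(P[:,1])<.2)&(P[:,2]>.005)&(P[:,2]<.012)
    T=P[near][:,:2].astype(np.float32); print('board',len(T),cv2.minAreaRect(T))
c1=cv2.resize(z['a'][175:255,200:420],None,fx=3.6,fy=3.6,interpolation=2);c2=cv2.resize(z['b'][160:245,180:400],None,fx=3.6,fy=3.6,interpolation=2)
save('crop0.png',np.vstack([c1,c2])[:600])
E
```

```text
[0.49949395 0.0433743  0.043     ] [0.50031839 0.03608962 0.043     ]
scene roll 379 ((0.6985931396484375, -0.017561174929142), (0.23629337549209595, 0.061802737414836884), 83.99384307861328) [ 0.10608257  0.99435735  0.70112014 -0.0132816 ]
board 599 ((0.5355654954910278, -0.0008974969387054443), (0.38829365372657776, 0.39721405506134033), 0.1177312508225441)
side roll 336 ((0.6984856128692627, -0.012416481971740723), (0.23549151420593262, 0.05895741656422615), 83.75904846191406) [ 0.11368861  0.99351645  0.6952914  -0.00282963]
board 1030 ((0.5745064616203308, 7.764995098114014e-05), (0.27162978053092957, 0.2798001766204834), 83.77379608154297)
```

View pics/crop0.png

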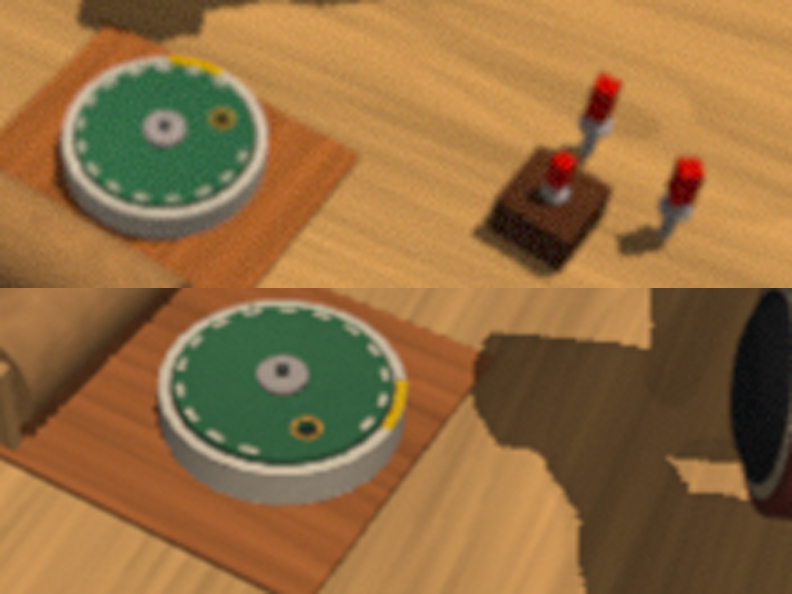

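The crop shows the brass hole on the wheel at about 4 o'clock from the hub (scene view), the yellow mark on the rim, and the smaller pin in the dark rest. Next I move above the pin for a close look.

Call:
jog_arm(
  targets=[
    [[21.3, -28.3, 0.8], [0, 0, 0], 60],
    [[21.3, -28.3, 0.8], [0, 0, 0], 60],
    [[21.3, -28.3, 0.8], [0, 0, 0], 60],
    [[21.3, -28.3, 0.8], [0, 0, 0], 60],
    [[21.3, -28.3, 0.8], [0, 0, 0], 60],
    [[21.3, -28.3, 0.8], [0, 0, 0], 60],
    [[21.3, -28.3, 0.8], [0, 0, 0], 60],
    [[21.3, -28.3, 0.8], [0, 0, 0], 60],
  ],
)

```text
time: 1.1
tool_pos: [0.369, -0.0679, 0.2197]
tool_rot: [0.0, 0.974, 0.226, 0.0]
contact_force: [1.8, 0.2, -0.1]
gripper_width: 0.601
grasp_force: 0.0
```

Call:
jog_arm(
  targets=[
    [[9.2, -12.2, 0.4], [0, 0, 0], 60],
    [[9.2, -12.2, 0.4], [0, 0, 0], 60],
    [[9.2, -12.2, 0.4], [0, 0, 0], 60],
    [[9.2, -12.2, 0.4], [0, 0, 0], 60],
    [[9.2, -12.2, 0.4], [0, 0, 0], 60],
    [[9.2, -12.2, 0.4], [0, 0, 0], 60],
    [[9.2, -12.2, 0.4], [0, 0, 0], 60],
    [[9.2, -12.2, 0.4], [0, 0, 0], 60],
  ],
)

```text
time: 2.1
tool_pos: [0.4408, 0.3052, 0.2093]
tool_rot: [0.0, 0.974, 0.227, -0.001]
contact_force: [0.3, -0.3, 0.5]
gripper_width: 0.599
grasp_force: 0.0
```

```bash
python3 - <<'E'
from h import *
s=state(); a,d=grab_frame('wrist'); np.savez('w1.npz',a=a,d=d,p=s['tool_pos'],q=s['tool_rot']); print(s['tool_pos'])
save('w1.png',a)
E
```

```text
[0.44076685 0.30520614 0.20931677]
```

View pics/w1.png

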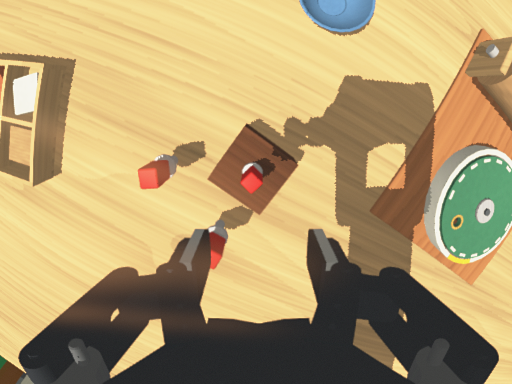

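The wrist view shows the pin's grip at (251,181) in the rest at (253,168), turned about 40° in the picture. The decoys are at (155,172) and (214,247), and the wheel hole is at (457,222).

```bash
python3 - <<'E'
from h import *
z=np.load('w1.npz'); im=z['a']; s=dict(tool_pos=z['p'],tool_rot=z['q'])
hsv=cv2.cvtColor(im,cv2.COLOR_RGB2HSV)
red=(((hsv[...,0]<6)|(hsv[...,0]>174))&(hsv[...,1]>150)&(im[...,0]>110)).astype(np.uint8)
k,l,st,c=cv2.connectedComponentsWithStats(red)
def rect(m,zz,nm):
    W=np.array([wplane((u,v),zz,s)[:2] for v,u in np.argwhere(m)],np.float32); print(nm,cv2.minAreaRect(W),W.mean(0))
for i in range(1,k):
    if st[i,4]>60:
        m=l==i; print(c[i],st[i],np.percentile(im[m][:,0],[5,50,95]))
        if 230<c[i][0]<270:
            rect(m,.089,'all')
            V=im[...,0].astype(int); t=cv2.threshold(im[...,0][m].reshape(-1,1),0,255,cv2.THRESH_OTSU)[0]; rect(m&(V>t),.089,'top')
            for v in range(st[i,1]-1,st[i,1]+st[i,3]+1): print(' '.join('%3d'%x if y else ' . ' for x,y in zip(im[v,st[i,0]-1:st[i,0]+st[i,2]+1,0],m[v,st[i,0]-1:st[i,0]+st[i,2]+1])))
dk=((im.max(2)<105)&(hsv[...,1]>90)).astype(np.uint8); dk[:, :195]=0; dk[:118]=0; dk[216:]=0; dk[:,305:]=0
k,l,st,c=cv2.connectedComponentsWithStats(dk); i=1+st[1:,4].argmax(); print(st[i],c[i]); rect((l==i)|((red>0)&(np.abs(np.mgrid[:384,:512][1]-251)<15)&(np.mgrid[:384,:512][0]<200)),.045,'block')
g=((hsv[...,0]>60)&(hsv[...,0]<95)&(hsv[...,1]>100)).astype(np.uint8); g[:,:400]=0; g[:130]=0;g[280:]=0
W=np.array([wplane((u,v),.043,s)[:2] for v,u in np.argwhere(g)],np.float32); print('green',cv2.minEnclosingCircle(W))
print('hole',wplane((457,222),.043,s),'hub',wplane((486.5,211.5),.049,s))
E
```

```text
[251.34912718 179.80049875] [240 166  23  28 401] [124. 243. 246.]
all ((0.43869131803512573, 0.31136858463287354), (0.019208112731575966, 0.019863169640302658), 70.42819213867188) [0.43841374 0.311207  ]
top ((0.43562090396881104, 0.31050580739974976), (0.015355212613940239, 0.014622185379266739), 70.2455062866211) [0.4357931  0.31051224]
 .   .   .   .   .   .   .   .   .   .   .   .   .   .   .   .   .   .   .   .   .   .   .   .   . 
 .   .   .   .   .   .   .   .   .   .   .   .   .  123  .   .   .   .   .   .   .   .   .   .   . 
 .   .   .   .   .   .   .   .   .   .   .   .  128 125 124 123  .   .   .   .   .   .   .   .   . 
 .   .   .   .   .   .   .   .   .   .   .  136 131 126 124 124  .   .   .   .   .   .   .   .   . 
 .   .   .   .   .   .   .   .   .   .  137 138 129 124 125 124 124  .   .   .   .   .   .   .   . 
 .   .   .   .   .   .   .   .   .  138 139 137 128 124 124 125 125 124  .   .   .   .   .   .   . 
 .   .   .   .   .   .   .  142 139 140 141 143 143 131 124 124 125 124 125  .   .   .   .   .   . 
 .   .   .   .   .   .  144 139 141 141 153 182 196 165 13
[... 2026 characters left out ...]
 .   .   .   . 
 .   .   .   .   .   .   .   .   .   .   .   .  199  .   .   .   .   .   .   .   .   .   .   .   . 
 .   .   .   .   .   .   .   .   .   .   .   .   .   .   .   .   .   .   .   .   .   .   .   .   . 
[148.20630372 178.10888252] [139 168  21  21 349] [220.8 246.  247. ]
[215.65277778 248.525     ] [210 233  15  36 360] [129. 137. 244.]
[245 124  52  39 299] [273.39799331 146.44147157]
block ((0.4451294541358948, 0.3105194568634033), (0.0658685564994812, 0.05841311812400818), 79.590576171875) [0.44561407 0.30484477]
green ((0.531441867351532, 0.003825771389529109), 0.07621932029724121)
hole [0.4971252  0.03621146 0.043     ] hub [ 5.32455153e-01 -4.32235378e-04  4.90000000e-02]
```

Call:
jog_arm(
  targets=[
    [[-0.07, -0.27, 1], [0, 0, 1.3], 55],
    [[-0.07, -0.27, 2], [0, 0, 2.6], 55],
    [[-0.07, -0.27, 3], [0, 0, 3.9], 55],
    [[-0.07, -0.27, 3.4], [0, 0, 5.1], 55],
    [[-0.07, -0.27, 3.4], [0, 0, 5.75], 55],
    [[-0.07, -0.27, 3.4], [0, 0, 5.75], 55],
    [[-0.07, -0.27, 3.4], [0, 0, 5.75], 55],
  ],
)

```text
time: 3.02
tool_pos: [0.437, 0.3098, 0.1256]
tool_rot: [-0.0, 0.985, -0.172, 0.0]
contact_force: [-0.3, -0.3, 1.0]
gripper_width: 0.55
grasp_force: 0.0
```

```bash
python3 - <<'E'
from h import *
s=state(); im,d=grab_frame('wrist'); save('w2.png',im); np.savez('w2.npz',a=im)
hsv=cv2.cvtColor(im,cv2.COLOR_RGB2HSV)
red=(((hsv[...,0]<6)|(hsv[...,0]>174))&(hsv[...,1]>150)&(im[...,0]>185)).astype(np.uint8)
k,l,st,c=cv2.connectedComponentsWithStats(red)
for i in range(1,k):
    if st[i,4]>100:
        W=np.array([wplane((u,v),.089,s)[:2] for v,u in np.argwhere(l==i)],np.float32); print(c[i],st[i],cv2.minAreaRect(W))
q=s['tool_rot'];Rt=R.from_quat([q[1],q[2],q[3],q[0]]).as_matrix();print(s['tool_pos'],Rt.round(3).tolist(),s['joint_pos'][5])
E
```

```text
[256.62813102 216.19075145] [245 205  24  23 519] ((0.436071515083313, 0.3101109266281128), (0.01506374403834343, 0.015361648984253407), 70.16998291015625)
[290.52252252 313.85135135] [277 308  27  12 222] ((0.35032448172569275, 0.31376224756240845), (0.020294664427638054, 0.010134904645383358), 74.54293060302734)
[0.43699762 0.30979235 0.12559438] [[0.941, -0.339, 0.001], [-0.339, -0.941, 0.0], [0.001, -0.001, -1.0]] 2.394798418830968
```

View pics/w2.png

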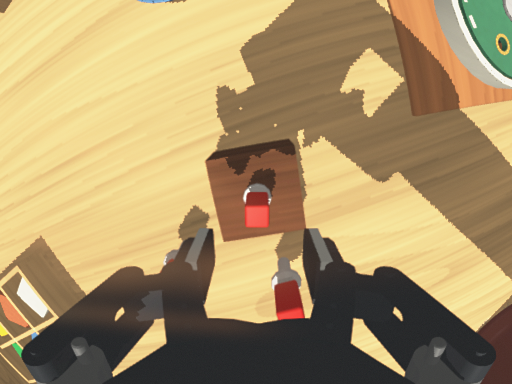

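The second look shows the pin square between the fingers, with its top at (257,216). The offset is 1 mm, so I descend and grip.

Call:
jog_arm(
  targets=[
    [[-0.04, 0, 1], [0, 0, 0], 55],
    [[-0.04, 0, 2], [0, 0, 0], 55],
    [[-0.04, 0, 2.76], [0, 0, 0], 55],
    [[-0.04, 0, 2.76], [0, 0, 0], 55],
    [[-0.04, 0, 2.76], [0, 0, 0], 10],
    [[-0.04, 0, 2.76], [0, 0, 0], 10],
    [[-0.04, 0, 2.76], [0, 0, 0], 10],
    [[-0.04, 0, 2.76], [0, 0, 0], 10],
  ],
)

```text
time: 4.08
tool_pos: [0.4367, 0.3114, 0.0575]
tool_rot: [-0.001, 0.985, -0.172, 0.001]
contact_force: [0.6, -0.9, 5.9]
gripper_width: 0.174
grasp_force: 59.1
```

Call:
jog_arm(
  targets=[
    [[0, 0, -1], [0, 0, 0], 10],
    [[0, 0, -2.5], [0, 0, 0], 10],
    [[0, 1, -3.6], [0, 0, 0], 10],
    [[1.2, 3.3, -3.6], [0, 0, 0], 10],
    [[2.2, 5.6, -3.6], [0, 0, 0], 10],
    [[3.1, 7.8, -3.6], [0, 0, 0], 10],
    [[3.2, 9.4, -3.6], [0, 0, 0], 10],
    [[3.2, 9.4, -3.6], [0, 0, 0], 10],
  ],
)

```text
time: 5.08
tool_pos: [0.4304, 0.0608, 0.1453]
tool_rot: [0.0, 0.985, -0.174, -0.0]
contact_force: [0.8, 0.6, -0.1]
gripper_width: 0.176
grasp_force: 60.1
```

```bash
python3 - <<'E'
from h import *
import time
s=state(); im,d=grab_frame('wrist'); np.savez('w3.npz',a=im,p=s['tool_pos'],q=s['tool_rot'])
b,db=grab_frame('side'); np.savez('s3.npz',b=b,db=db)
c1=cv2.resize(b[90:240,190:330],(560,600)); save('w3.png',im); 
save('s3.png',c1)
print(s['tool_pos'],s['contact_force'],s['gripper_width'])
hsv=cv2.cvtColor(im,cv2.COLOR_RGB2HSV)
g=((hsv[...,0]>60)&(hsv[...,0]<95)&(hsv[...,1]>100)).astype(np.uint8)
cs=max(cv2.findContours(g,0,1)[0],key=cv2.contourArea)
W=np.array([wplane(p[0],.043,s)[:2] for p in cs],np.float32); print('green',cv2.minEnclosingCircle(W),cv2.boundingRect(cs))
E
```

```text
[0.43038609 0.06077326 0.14534547] [ 0.79247042  0.5978249  -0.10103928] 0.17581967607400123
green ((0.5412887930870056, 0.028709234669804573), 0.05509158596396446) (191, 0, 98, 108)
```

View pics/w3.png

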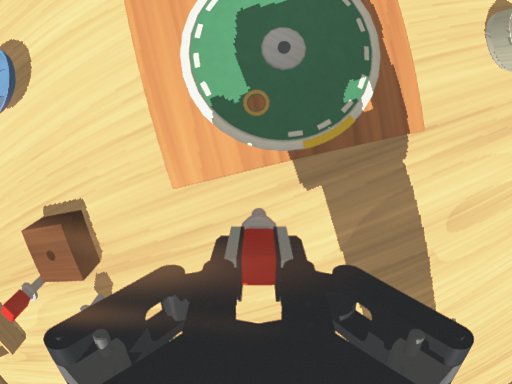

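The wrist view shows the pin held, with its shoulder at (259,218). The wheel hole is at (257,103), the hub at (284,47), and the yellow mark at (330,132).

```bash
python3 - <<'E'
from h import *
z=np.load('w3.npz'); im=z['a']; s=dict(tool_pos=z['p'],tool_rot=z['q']); hsv=cv2.cvtColor(im,cv2.COLOR_RGB2HSV)
ring=((hsv[...,0]<30)&(hsv[...,1]>80)).astype(np.uint8); ring[:85]=0; ring[122:]=0; ring[:,:236]=0; ring[:,278:]=0
k,l,st,c=cv2.connectedComponentsWithStats(ring); i=1+st[1:,4].argmax(); cs=max(cv2.findContours((l==i).astype(np.uint8),0,1)[0],key=cv2.contourArea)
W=np.array([wplane(p[0],.043,s)[:2] for p in cs],np.float32); print(st[i],cv2.fitEllipse(cs),cv2.minEnclosingCircle(W),W.mean(0))
hub=((hsv[...,1]<60)&(im.max(2)<190)).astype(np.uint8); hub[:20]=0; hub[75:]=0; hub[:,:255]=0; hub[:,312:]=0
k,l,st,c=cv2.connectedComponentsWithStats(hub); i=1+st[1:,4].argmax(); cs=max(cv2.findContours((l==i).astype(np.uint8),0,1)[0],key=cv2.contourArea)
W2=np.array([wplane(p[0],.049,s)[:2] for p in cs],np.float32); print(st[i],cv2.minEnclosingCircle(W2))
h=np.array(cv2.minEnclosingCircle(W)[0]); a=np.array(cv2.minEnclosingCircle(W2)[0]); print(h-a,np.hypot(*(h-a)),np.arctan2(*(h-a)[::-1]))
E
```

```text
[243  90  27  26 517] ((255.82810974121094, 102.3260498046875), (25.222604751586914, 25.44530487060547), 109.90111541748047) ((0.49732357263565063, 0.036984361708164215), 0.010863078758120537) [0.49752086 0.0369507 ]
[ 261   27   45   43 1531] ((0.5317831039428711, 0.0014714972348883748), 0.018167493864893913)
[-0.03445953  0.03551286] 0.04948356132101411 2.3411420741640265
```

Call:
jog_arm(
  targets=[
    [[1.8, -0.02, 0], [0, 0, 0], 10],
    [[2.85, -0.02, 0.8], [0, 0, 0], 10],
    [[2.85, -0.02, 1.8], [0, 0, 0], 10],
    [[2.85, -0.02, 2.1], [0, 0, 0], 10],
    [[2.85, -0.02, 2.1], [0, 0, 0], 10],
    [[2.85, -0.02, 2.1], [0, 0, 0], 10],
  ],
)

```text
time: 5.92
tool_pos: [0.4991, 0.0395, 0.0947]
tool_rot: [-0.0, 0.985, -0.172, 0.001]
contact_force: [-0.1, -0.2, 0.7]
gripper_width: 0.176
grasp_force: 60.1
```

```bash
python3 - <<'E'
from h import *
s=state(); im,d=grab_frame('wrist'); b,db=grab_frame('side')
q=s['tool_rot'];Rt=R.from_quat([q[1],q[2],q[3],q[0]]).as_matrix();print(s['tool_pos'],Rt.round(4).tolist(),s['contact_force'])
save('w4.png',np.hstack([cv2.resize(im[120:270,185:335],(450,450),interpolation=2),cv2.resize(b[125:225,215:292],(346,450),interpolation=2)]))
E
```

```text
[0.49905605 0.03947649 0.09465595] [[0.941, -0.3384, 0.0019], [-0.3384, -0.941, -0.0001], [0.0018, -0.0006, -1.0]] [-0.076466   -0.20980817  0.69784962]
```

View pics/w4.png

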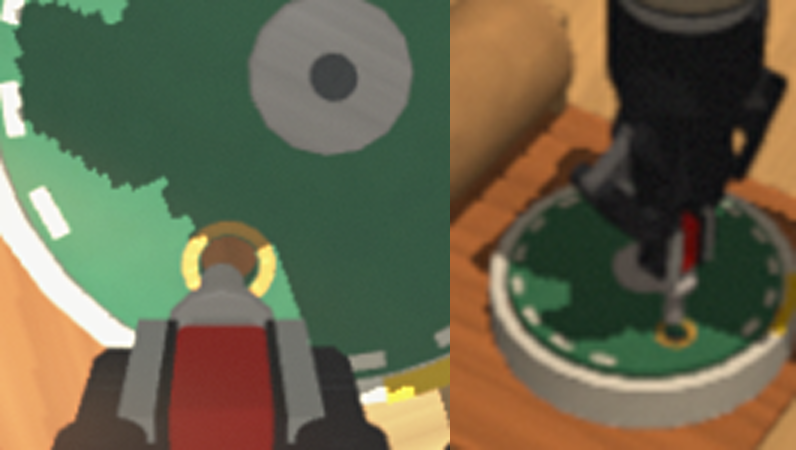

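The crop shows the ring centred at about (229,268), image px (261.3,209.3), with the shank at column 224, about 1 mm off sideways. The side view shows the tip just above the ring.

```bash
python3 - <<'E'
from h import *
s=state(); q=s['tool_rot'];Rt=R.from_quat([q[1],q[2],q[3],q[0]]).as_matrix()
for u in [(261.3,209.3),(185+182/3,209.3),(185+276/3,209.3),(261.3,194)]:
    h=wplane(u,.043,s); print(h,(Rt.T@(h-s['tool_pos'])/.025).round(3))
print(s['tool_pos'])
# where a pin tip on the tool axis would appear at z=.054: shank column check
u=(185+224/3,209); h=wplane(u,.06,s); print((Rt.T@(h-s['tool_pos'])/.025).round(3))
E
```

```text
[0.49632123 0.03675017 0.043     ] [-0.077  0.133  2.072]
[0.50000192 0.04700206 0.043     ] [-0.078 -0.303  2.072]
[0.4925937  0.02645341 0.043     ] [-0.078  0.571  2.071]
[0.50684272 0.0329987  0.043     ] [0.37  0.131 2.073]
[0.49914188 0.03922051 0.09479411]
[0.185 0.083 1.392]
```

Call:
jog_arm(
  targets=[
    [[-0.06, 0.055, 0.1], [0, 0, 0], 10],
    [[-0.06, 0.055, 0.25], [0, 0, 0], 10],
    [[-0.06, 0.055, 0.4], [0, 0, 0], 10],
    [[-0.06, 0.055, 0.5], [0, 0, 0], 10],
    [[-0.06, 0.055, 0.6], [0, 0, 0], 10],
    [[-0.06, 0.055, 0.7], [0, 0, 0], 10],
    [[-0.06, 0.055, 0.7], [0, 0, 0], 10],
  ],
)

```text
time: 6.9
tool_pos: [0.4964, 0.0382, 0.0757]
tool_rot: [0.0, 0.985, -0.172, -0.0]
contact_force: [-0.1, 0.4, 0.0]
gripper_width: 0.178
grasp_force: 60.1
```

Call:
jog_arm(
  targets=[
    [[0, 0, 0.06], [0, 0, 0], 10],
    [[0, 0, 0.12], [0, 0, 0], 10],
    [[0, 0, 0.16], [0, 0, 0], 10],
    [[0, 0, 0.16], [0, 0, 0], 10],
  ],
)

```text
time: 7.4
tool_pos: [0.4967, 0.0382, 0.0724]
tool_rot: [0.0, 0.985, -0.172, 0.0]
contact_force: [-1.8, 0.6, 2.3]
gripper_width: 0.176
grasp_force: 60.6
```

The tip is on the track, so I start winding with light pressure.

Call:
jog_arm(
  targets=[
    [[-0.03, 0.08, 0.04], [0, 0, 0], 10],
    [[-0.079, 0.184, 0.05], [0, 0, 0], 10],
    [[-0.139, 0.374, 0.05], [0, 0, 0], 10],
    [[-0.18, 0.57, 0.05], [0, 0, 0], 10],
    [[-0.201, 0.769, 0.05], [0, 0, 0], 10],
    [[-0.202, 0.969, 0.05], [0, 0, 0], 10],
    [[-0.183, 1.168, 0.05], [0, 0, 0], 10],
    [[-0.183, 1.168, 0.05], [0, 0, 0], 10],
  ],
)

```text
time: 8.4
tool_pos: [0.4844, 0.0127, 0.0724]
tool_rot: [-0.001, 0.985, -0.172, 0.003]
contact_force: [2.7, 4.0, 5.4]
gripper_width: 0.174
grasp_force: 61.0
```

Call:
jog_arm(
  targets=[
    [[0.01, 0.059, 0], [0, 0, 0], 10],
    [[0.021, 0.118, 0], [0, 0, 0], 10],
    [[0.029, 0.157, 0], [0, 0, 0], 10],
    [[0.039, 0.196, 0], [0, 0, 0], 10],
    [[0.049, 0.235, 0], [0, 0, 0], 10],
    [[0.06, 0.273, 0], [0, 0, 0], 10],
  ],
)

```text
time: 9.15
tool_pos: [0.4834, 0.0068, 0.0723]
tool_rot: [-0.002, 0.985, -0.172, 0.002]
contact_force: [2.7, 7.8, 6.4]
gripper_width: 0.175
grasp_force: 61.0
```

Call:
jog_arm(
  targets=[
    [[0.012, 0.038, 0], [0, 0, 0], 10],
    [[0.024, 0.077, 0], [0, 0, 0], 10],
    [[0.037, 0.115, 0], [0, 0, 0], 10],
    [[0.051, 0.152, 0], [0, 0, 0], 10],
  ],
)

```text
time: 9.65
tool_pos: [0.4828, 0.0024, 0.072]
tool_rot: [-0.002, 0.985, -0.172, 0.002]
contact_force: [1.4, 5.5, 4.1]
gripper_width: 0.176
grasp_force: 60.8
```

Call:
jog_arm(
  targets=[
    [[0.015, 0.037, 0.005], [0, 0, 0], 10],
    [[0.03, 0.074, 0.01], [0, 0, 0], 10],
    [[0.046, 0.111, 0.01], [0, 0, 0], 10],
  ],
)

```text
time: 10.02
tool_pos: [0.4823, -0.0015, 0.0708]
tool_rot: [-0.0, 0.985, -0.172, 0.001]
contact_force: [2.6, 3.8, 1.5]
gripper_width: 0.175
grasp_force: 60.5
```

The force and z have dropped together, so this may be the slot. I push down gently here.

Call:
jog_arm(
  targets=[
    [[0, 0, 0.04], [0, 0, 0], 10],
    [[0, 0, 0.08], [0, 0, 0], 10],
    [[0, 0, 0.08], [0, 0, 0], 10],
  ],
)

```text
time: 10.4
tool_pos: [0.4817, -0.0016, 0.0685]
tool_rot: [-0.0, 0.985, -0.172, 0.0]
contact_force: [4.6, 3.1, 1.1]
gripper_width: 0.177
grasp_force: 60.6
```

Call:
jog_arm(
  targets=[
    [[0.03, -0.01, 0.06], [0, 0, 0], 10],
    [[0.03, -0.01, 0.12], [0, 0, 0], 10],
    [[0.03, -0.01, 0.18], [0, 0, 0], 10],
    [[0.03, -0.01, 0.24], [0, 0, 0], 10],
    [[0.03, -0.01, 0.24], [0, 0, 0], 10],
  ],
)

```text
time: 11.02
tool_pos: [0.482, -0.0016, 0.0621]
tool_rot: [-0.0, 0.985, -0.172, -0.0]
contact_force: [1.1, 3.4, 0.4]
gripper_width: 0.178
grasp_force: 60.4
```

Call:
jog_arm(
  targets=[
    [[0, 0, 0.06], [0, 0, 0], 10],
    [[0, 0, 0.12], [0, 0, 0], 10],
    [[0, 0, 0.18], [0, 0, 0], 10],
    [[0, 0, 0.23], [0, 0, 0], 10],
    [[0, 0, 0.27], [0, 0, 0], 10],
    [[0, 0, 0.29], [0, 0, 0], 10],
  ],
)

```text
time: 11.78
tool_pos: [0.4823, -0.0017, 0.0555]
tool_rot: [0.0, 0.985, -0.172, -0.0]
contact_force: [-0.9, 3.8, 5.6]
gripper_width: 0.179
grasp_force: 61.0
```

Call:
jog_arm(
  targets=[
    [[-0.01, -0.03, 0], [0, 0, 0], 10],
    [[-0.02, -0.06, 0], [0, 0, 0], 10],
    [[-0.02, -0.06, 0], [0, 0, 0], 10],
  ],
)

```text
time: 12.15
tool_pos: [0.4822, -0.0001, 0.0555]
tool_rot: [0.0, 0.985, -0.172, -0.0]
contact_force: [-0.5, 2.8, 5.2]
gripper_width: 0.175
grasp_force: 61.0
```

Call:
jog_arm(
  targets=[
    [[-0.01, -0.03, 0], [0, 0, 0], 10],
    [[-0.02, -0.05, 0], [0, 0, 0], 10],
    [[-0.02, -0.05, 0], [0, 0, 0], 10],
  ],
)

```text
time: 12.52
tool_pos: [0.4822, 0.0004, 0.0555]
tool_rot: [0.001, 0.985, -0.172, 0.0]
contact_force: [-0.9, -1.9, 5.1]
gripper_width: 0.175
grasp_force: 60.9
```

The slot wall now carries the spring, so I open and look before retreating further.

Call:
jog_arm(
  targets=[
    [[0, 0.015, -0.02], [0, 0, 0], 10],
    [[0, 0.015, -0.02], [0, 0, 0], 30],
    [[0, 0.015, -0.02], [0, 0, 0], 45],
    [[0, 0.015, -0.02], [0, 0, 0], 45],
    [[0, 0.015, -0.5], [0, 0, 0], 45],
    [[0, 0.015, -1.5], [0, 0, 0], 45],
    [[0, 0.015, -3], [0, 0, 0], 45],
    [[0, 0.015, -4], [0, 0, 0], 45],
  ],
)

```text
time: 13.52
tool_pos: [0.483, 0.0009, 0.1582]
tool_rot: [-0.0, 0.985, -0.172, 0.002]
contact_force: [-0.1, 0.2, -0.6]
gripper_width: 0.449
grasp_force: 0.0
```

Call:
jog_arm(
  targets=[
    [[-1, 0, -1], [0, 0, 0], 45],
    [[-2.5, 0, -1], [0, 0, 0], 45],
    [[-2.5, 0, -1], [0, 0, 0], 45],
    [[-2.5, 0, -1], [0, 0, 0], 45],
  ],
)

```text
time: 14.02
tool_pos: [0.4238, 0.022, 0.1809]
tool_rot: [0.0, 0.985, -0.172, 0.001]
contact_force: [0.4, -0.6, -0.4]
gripper_width: 0.448
grasp_force: 0.0
```

```bash
python3 - <<'E'
from h import *
s=state(); im,d=grab_frame('wrist'); b,db=grab_frame('side')
save('w5.png',np.hstack([cv2.resize(im[0:220,140:380],(436,400)),cv2.resize(b[125:235,210:310],(364,400),interpolation=2)]))
print(s['tool_pos'],s['contact_force'])
E
```

```text
[0.42384763 0.02202081 0.18086059] [ 0.44938695 -0.58174095 -0.37679968]
```

View pics/w5.png

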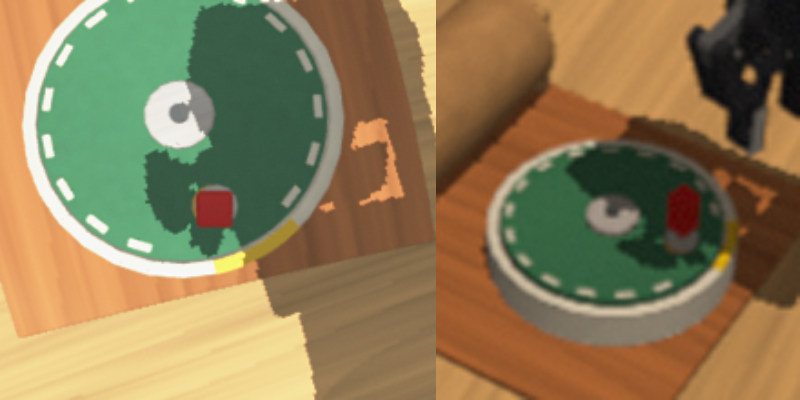

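The pin stands upright with its shoulder down on the wheel at (682,242) in the right crop, beside the yellow mark, and the wheel stays wound. I hand in the job.

```bash
python3 -c "
from plant import *
print(job_done())"
```

```text
the job is handed in; nothing more can be done
None
```

The pin went through the wheel's brass-ringed hole, wound the wheel to about 0.85 rad and dropped into the locking slot; it now stands upright and fully home, holding the wheel alone, and the job was handed in at about 14 s with the gripper clear.

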